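# File a leaning slide box on edge and close up the row

### The arm

A 6-joint arm with a two-finger parallel gripper is mounted at the origin on the work surface. World frame = base frame: x ahead of the robot, y to its left, z up, the work surface at z = 0. Lengths are in mm, angles in rad, forces in N, time in s.
With the tool pointing down it reaches from about 300 to 775 mm from the base axis. Payload 14.6 kg.
Tool frame: the origin (TCP) lies between the finger pads; the fingertips stand manip.finger_overhang ahead of it and the grasp point (between the pads) lies 2 mm behind it (manip.finger_overhang is the distance from the TCP to the fingertips, in mm); z points along the fingers, y is the direction in which the jaws open and shut (so a half turn about z gives the same grasp; the last joint's range is limited). The gripper opens to 94 mm and grips with 3 to 60 N. Pads are 16 mm wide; open, the fingers measure 119 mm over their backs; the gripper's body (75 mm by 177 mm) begins 78 mm behind the grasp point.
Start: joints at [-1.187, 0.3, 1.521, -0, 1.321, -0.067], TCP at [239.619, -495.048, 222.446] pointing down, gripper open.
Joint ranges: [-3.03, 3.03], [-0.79, 2.21], [0.23, 2.52], [-1.04, 4.18], [0, 3.07], [-2.55, 2.55]. Speed limits (rad/s): [2.22, 2.22, 2.57, 3.14, 3.14, 3.14].

### API

Orientations are given as [roll, pitch, yaw] about the fixed x, y, z axes, in that order (R = Rz(yaw) Ry(pitch) Rx(roll)).
In Python, from cell import manip gives the robot as it stands.
- The arm moves only by the tool drive_tool, never from a script. Its argument "steps" is a list of rows, each an object with "delta_pos": the shift along the world's x, y, z in mm, a list of three; "yaw": the turn about the world's z in rad; "hand": the finger opening in mm, from 0 to 94. A call has 1 to 5 rows; each row shifts and turns the commanded pose from where the row before left it; what a row does not reach is not made up. A row lasts 1/12 s, in which the tool goes at most 41.7 mm and 7.16 degrees, less where a joint would pass 70% of its speed; a pose out of reach is approached as far as the arm can. A call is refused whole if a number of a shift passes 41.7 or a number of a turn 0.125, either way. A call with a gripper value outside its range is refused whole. The fingers move at their own pace and stop on an object; "squeeze" is the grip in N (left out, the last holds). Time passes only in rows, so rows that do not move let the fingers close. It gives the time, the measured TCP pose, the force and the opening at its end, in the units of the state.
- manip.read_state(): the state, without advancing time (a new reading comes with each control period).
- manip.camera(name): name is "scene" or "top" or "wrist"; returns a dict with "frame" (400x640x3 uint8, red, green, blue), "range_z" (400x640 float32, mm along the optical axis (not along the pixel's ray), 0 where there is no reading), "intrinsics" (3x3 intrinsics, pixels), "position" and "attitude" of the camera in the world. Camera axes: x right, y down, z forward; pixel columns grow to the right and rows downward; lengths in mm; the calibration is good to about 2 mm. The wrist camera is an equidistant fisheye: a pixel r from the principal point sees the ray r / f radians off the axis. A picture is of the moment at which its call begins.
- manip.sign_off(): hands the job in, once; it reports no verdict.
The state is a dict: "clock": time; "joints": joint angles; "qd": joint speeds; "effort": joint torques, N m; "eef_pos": TCP position; "eef_rot": TCP orientation; "wrist_force": force on the tool from outside, world axes, zero at the start; "moment": the same for the moment, N m; "finger_gap": finger opening in mm.
Only numpy, scipy, OpenCV 4.12 (cv2) and the standard library are available. Lean on these libraries where they do the work, as an engineer would, in place of code of your own. Each camera call takes 0.05 s, during which the arm holds its last target.

### The job

The slide box with the orange lid has been left leaning on the lip of the blue bin. Stand it upright on its long hinge edge on the steel file's floor, latch up, in the free space between the standing boxes and the sliding stop and in line with those boxes; set it down gently and let go (it holds glass, so it must not be dropped or fall over). Then slide the stop up until the three boxes stand tight together, with no gaps left, and leave the bottles and the measuring cylinder where they are.

Things in the scene. Friction and masses are not known exactly. Their poses are not given: they have to be found in the camera images.
- target_box: Slide box to file: flat, white, orange lid (+x face), 34 mm thick (x), 165 long (y), 112 high (z), 0.25-0.5 kg. Origin: centre of its hinge edge; z points to the latch edge. It starts leaning 38 deg from upright, hinge edge on the bench 38 mm before the bin's front, -x face on the bin's lip 61 mm up; the top 50 mm overhang the bin and can be gripped across the thickness.
- bin: Blue open stacking bin, fixed. Its front (+x) wall has a low lip, 48 mm high. Origin: on the bench, midway in y, 75 mm behind the outer face of that lip. 230 mm deep (x), 210 mm wide (y), walls 4 mm; side walls rise from the lip to 100 mm over the first 75 mm, back wall 100 mm. Its front 140 mm are empty apart from the leaning box.
- rack: Grey steel bench file, fixed. Origin: on the bench, middle of its 200 mm deep (x) floor, whose top is 6 mm up. The row runs along y: inner face of the fixed end plate (125 mm high) at y = +150 mm, two boxes against it up to y = +80 mm, free space from there to the stop's face. Back rail 28 mm high at x = -100 mm, front (+x) open, floor ends at y = -175 mm.
- stop_face (a point): Middle of the stop's inner face (towards the boxes), 45 mm above the file's floor. The stop: upright grey plate with black top edge, 140 mm wide (x), 6 mm thick, top 109 mm above the floor. Behind it (file's -y) a foot 45 mm deep, 4 mm high, and two ribs 60 mm either side of the middle; the middle of its back is free to push on.
- stop (a joint): How far (m) the stop is pushed towards the file's +y from its outermost place: at 0 its face is at y = -75 mm in the file's frame; range 0 to 0.14. It slides with about 2.5 N friction and stays where left. With the row of three 34 mm boxes tight it reads about 0.123.
- row_box_1: Slide box with blue lid, same size as the orange one, loose, standing on its hinge edge in the file against the fixed end plate. Origin: centre of its underside; its x (thickness) lies along the file's y.
- row_box_2: Slide box with dark grey lid, as row_box_1, standing next to it; the new box belongs beside this one.
- small_bottle_1: Small glass bottle, blue cap, 56 mm across, 105 mm high, loose in the back of the bin. Origin: centre of its underside. Leave alone.
- small_bottle_2: Small glass bottle, magenta cap, otherwise as small_bottle_1. Leave alone.
- large_bottle: Large glass bottle, orange cap, 86 mm across, 176 mm high, loose on the bench. Origin: centre of its underside. Leave alone.
- cylinder: Plastic measuring cylinder with foot, 72 mm across the foot, 200 mm high, loose on the bench. Origin: centre of its underside. Leave alone.
Not all that is in view belongs to the job. Leave any green or pink look-alike of the row_box_2 alone.

How it is judged:
By the outcome, as a careful person would: the job done as asked, in the order asked, and still so for the second after the job is handed in, with the robot touching nothing.
It also fails if it takes over 58 s, if anything falls off the work surface, if the arm or the gripper's body presses on something with over 40 N, if the wrist force passes 120 N, or if a joint passes its speed limit or range.

## Working session

There is one attempt and no reset: what is moved stays moved. The work goes in short steps, Python scripts to look and compute and a tool call to move; the robot and the scene stay as the last step left them, time stands still between calls to the robot, and variables do not carry over. Pictures are saved under pics/ and viewed, and the job is handed in when it is done.

Besides the shell and the picture viewer there is one more tool, called after "Request:" in YAML: its name, and indented under it one key for each argument. drive_tool: Moves the arm, as the interface text tells. Its arguments: {"type":"object","properties":{"steps":{"type":"array"},"squeeze":{"type":"number"}},"required":["steps"]}

```bash
ls; mkdir -p pics; python3 - <<'E'
from cell import manip
import cv2,numpy as np
print(manip.read_state(), manip.finger_overhang)
for n in ["scene","top","wrist"]:
    c=manip.camera(n); cv2.imwrite(f"pics/{n}0.png",c["frame"][:,:,::-1]); np.savez(f"{n}0.npz",**c)
    print(n,c["intrinsics"],c["position"],c["attitude"])
E
```

```text
pics
{'clock': 0.0, 'joints': array([-1.18659863e+00,  3.00457249e-01,  1.52158924e+00, -7.15292154e-06,
        1.32070035e+00, -6.66106473e-02]), 'qd': array([ 0.00226544, -0.00100808,  0.000163  ,  0.00024322, -0.00014096,
       -0.00068101]), 'effort': array([ 1.38875846e-03, -5.31807160e+01, -3.52741778e+01,  7.08541065e-02,
        2.43660092e-02, -9.13317012e-05]), 'eef_pos': array([ 239.52900541, -494.82744659,  221.89046556]), 'eef_rot': array([-3.14044057e+00, -6.99112851e-05,  4.50810074e-01]), 'wrist_force': array([-0.11661897,  0.3530724 ,  1.10449283]), 'moment': array([ 0.04731226, -0.07074617,  0.01243021]), 'finger_gap': 93.52389276813007} 17.0
scene [[371.19997654   0.         315.2102729 ]
 [  0.         371.19997654 194.96720189]
 [  0.           0.           1.        ]] [1165.74480488  743.54745932  665.97455561] [-2.11514999 -0.02172883  2.40763867]
top [[438.20548522   0.         325.6000962 ]
 [  0.         438.20548522 197.59897226]
 [  0.           0.           1.        ]] [ 228.68563977  -10.23910427 1476.79778568] [-2.94304607  0.0266987  -1.58803306]
wrist [[309.70691629   0.         315.39888016]
 [  0.         309.70691629 198.48753086]
 [  0.           0.           1.        ]] [ 311.56397671 -460.52204511  384.57587184] [ 2.86661526e+00  1.06294449e-03 -1.11995090e+00]
```

View pics/scene0.png

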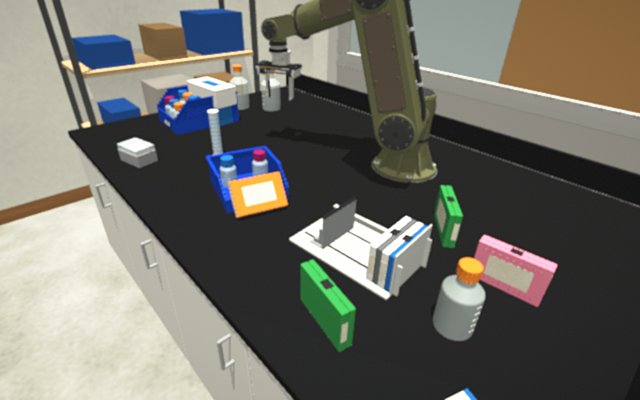

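View pics/top0.png

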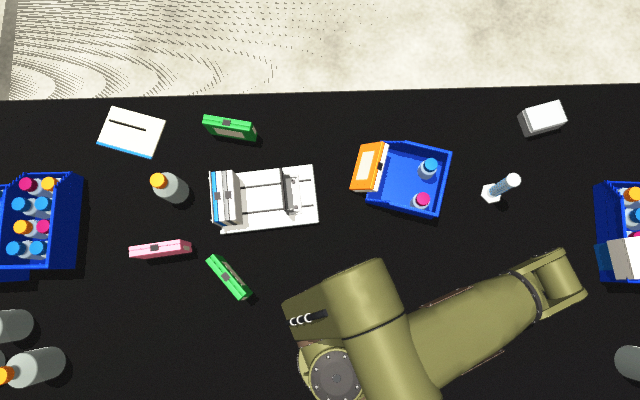

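View pics/wrist0.png

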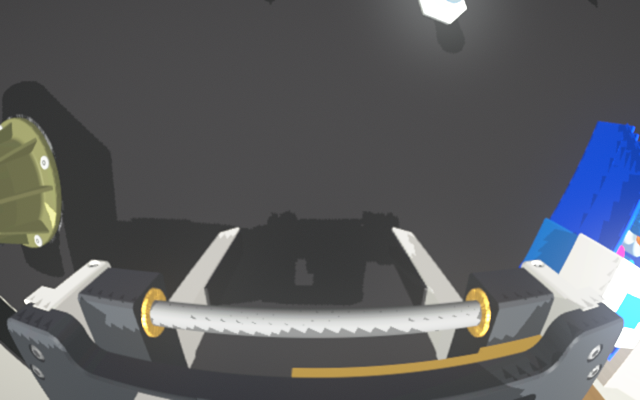

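The top view shows the orange box at (368,167) leaning left-to-right onto the bin (bin 360–450, 140–218). The file is at (215–318, 167–232), with its two boxes at the left end and the stop near (290,188). The front of the bin and the file's +y both point roughly along world +y. Next I'll measure them.

```bash
cat > h.py <<'E'
import numpy as np,cv2
from scipy.spatial.transform import Rotation as Ro
def Rm(a): return Ro.from_euler('xyz',a).as_matrix()
def pts(c):
    K=c["intrinsics"];z=c["range_z"];v,u=np.indices(z.shape)
    p=np.stack([(u-K[0,2])/K[0,0]*z,(v-K[1,2])/K[1,1]*z,z],-1)
    P=p@Rm(c["attitude"]).T+c["position"]; P[z==0]=np.nan
    return P
E
python3 - <<'E'
from h import *
for n in ["top","scene"]:
    c=dict(np.load(n+"0.npz")); P=pts(c); f=c["frame"]
    hsv=cv2.cvtColor(f,cv2.COLOR_RGB2HSV)
    if n=="top":
        print("bench z",np.nanmedian(P[250:290,160:200,2]))
        cv2.imwrite("pics/topz.png",cv2.resize(f[120:250,190:460,::-1],None,fx=2.9,fy=2.9,interpolation=cv2.INTER_NEAREST))
        for v in range(170,232,6): print(v,[(u,*np.round(P[v,u]).astype(int)) for u in range(208,322,6)])
    else:
        cv2.imwrite("pics/scz.png",cv2.resize(f[130:310,200:450,::-1],None,fx=3,fy=3,interpolation=cv2.INTER_NEAREST))
    m=(hsv[...,0]>8)&(hsv[...,0]<22)&(hsv[...,1]>150)&(hsv[...,2]>120)
    m=m.astype(np.uint8); nn,l,s,ce=cv2.connectedComponentsWithStats(m)
    for i in range(1,nn):
        if s[i,4]>60: 
            q=P[l==i]; print(n,s[i],np.round(np.nanmedian(q,0)),np.round(np.nanmin(q,0)),np.round(np.nanmax(q,0)))
E
```

```text
bench z -0.9881647337590493
170 [(208, np.int64(634), np.int64(435), np.int64(1)), (214, np.int64(633), np.int64(413), np.int64(3)), (220, np.int64(635), np.int64(394), np.int64(-4)), (226, np.int64(633), np.int64(371), np.int64(1)), (232, np.int64(603), np.int64(324), np.int64(108)), (238, np.int64(633), np.int64(330), np.int64(-2)), (244, np.int64(633), np.int64(309), np.int64(-6)), (250, np.int64(629), np.int64(286), np.int64(6)), (256, np.int64(632), np.int64(267), np.int64(-7)), (262, np.int64(630), np.int64(245), np.int64(1)), (268, np.int64(628), np.int64(223), np.int64(7)), (274, np.int64(627), np.int64(202), np.int64(6)), (280, np.int64(598), np.int64(167), np.int64(112)), (286, np.int64(625), np.int64(159), np.int64(12)), (292, np.int64(626), np.int64(139), np.int64(5)), (298, np.int64(626), np.int64(118), np.int64(5)), (304, np.int64(626), np.int64(97), np.int64(3)), (310, np.int64(625), np.int64(77), np.int64(2)), (316, np.int64(623), np.int64(56), np.int64(7))]
176 [(208, np.int64(614), np.int64(435), np.int64(-3)), (214, np.int64(582), np.int64(380), np.int64(115)), (22
[... 9509 characters left out ...]
np.int64(59), np.int64(-6))]
top [349 141  36  49 740] [ 612. -119.   80.] [ 531. -173.   -4.] [726. -56. 115.]
top [153 174  14  15  63] [547. 525. 164.] [537. 518. 135.] [579. 554. 178.]
top [624 187  14  15  84] [ 487. -922.  114.] [ 473. -945.   89.] [ 514. -915.  130.]
top [ 18 220  15  14  90] [427. 978. 109.] [410. 969.  90.] [ 452. 1004.  126.]
top [  0 366  14  19 130] [  6. 909. 211.] [-64. 902.  -2.] [  26. 1084.  228.]
scene [ 230  172   58   46 1137] [ 624. -106.   58.] [ 513. -161.   -1.] [705. -52. 110.]
scene [ 34 187  56  19 149] [  987. -1982.  -674.] [  818. -2012.  -718.] [ 1137. -1960.  -658.]
scene [457 257  27  27 357] [574. 550. 165.] [310. 440.   0.] [582. 567. 178.]
```

```bash
ls pics
```

```text
scene0.png
scz.png
top0.png
topz.png
wrist0.png
```

View pics/topz.png

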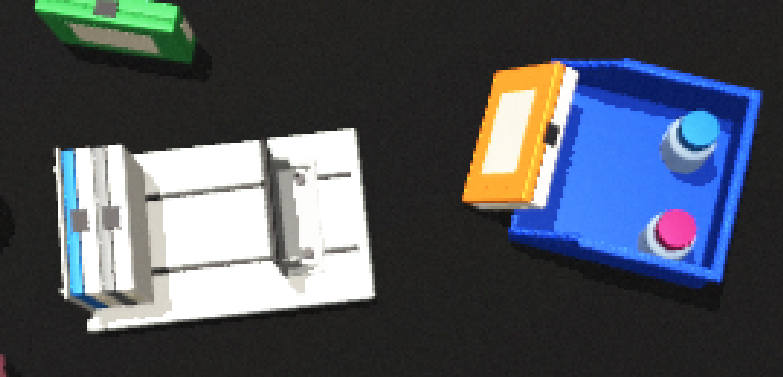

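View pics/scz.png

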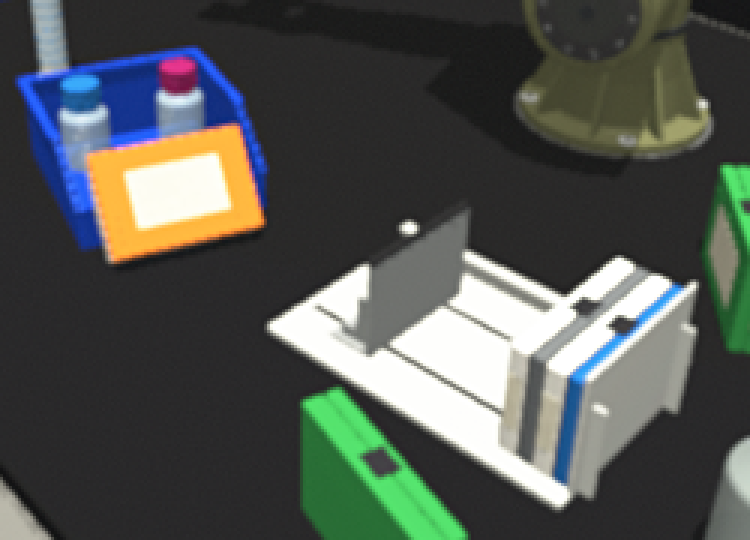

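```bash
python3 - <<'E'
from h import *
c=dict(np.load("top0.npz")); P=pts(c); f=c["frame"]
def rect(m,zp,name):
    m=m.astype(np.uint8);nn,l,s,ce=cv2.connectedComponentsWithStats(m)
    K=c["intrinsics"];R=Rm(c["attitude"])
    for i in range(1,nn):
        if s[i,4]<30: continue
        v,u=np.nonzero(l==i)
        d=np.stack([(u-K[0,2])/K[0,0],(v-K[1,2])/K[1,1],np.ones(len(u))],1)@R.T
        q=c["position"]+d*((zp-c["position"][2])/d[:,2])[:,None]
        r=cv2.minAreaRect(q[:,:2].astype(np.float32))
        print(name,s[i],"z",round(float(np.nanmedian(P[l==i][:,2])),1),np.round(r[0],1),np.round(r[1],1),round(r[2],2), np.round(cv2.boxPoints(r)).tolist())
z=P[...,2]
b=np.zeros(z.shape,bool); b[150:240,200:330]=1
rect(b&(z>98)&(z<130),118,"tops")
b=np.zeros(z.shape,bool); b[130:222,345:460]=1
# target orange face
hsv=cv2.cvtColor(f,cv2.COLOR_RGB2HSV)
m=(hsv[...,0]>8)&(hsv[...,0]<22)&(hsv[...,1]>150)&(hsv[...,2]>100)&b
h=cv2.morphologyEx(m.astype(np.uint8),cv2.MORPH_CLOSE,np.ones((25,25)))>0
cs,_=cv2.findContours(h.astype(np.uint8),0,2); cn=max(cs,key=cv2.contourArea)
fill=cv2.drawContours(np.zeros(z.shape,np.uint8),[cv2.convexHull(cn)],-1,1,-1)>0
er=cv2.erode(fill.astype(np.uint8),np.ones((5,5)))>0
q=P[er];q=q[~np.isnan(q[:,0])]
for _ in range(3):
    ce=q.mean(0);U,S,Vt=np.linalg.svd(q-ce,full_matrices=False);n=Vt[2]*np.sign(Vt[2,2]);d=(q-ce)@n;q=q[abs(d)<8]
print("plane n",n,"tilt from upright(lid normal elev)",np.degrees(np.arcsin(n[2])),"az",np.arctan2(n[1],n[0]),"c",ce,len(q))
# cast hull pixels onto plane
K=c["intrinsics"];R=Rm(c["attitude"])
v,u=np.nonzero(fill)
d=np.stack([(u-K[0,2])/K[0,0],(v-K[1,2])/K[1,1],np.ones(len(u))],1)@R.T
t=((ce-c["position"])@n)/(d@n); q=c["position"]+d*t[:,None]
e1=np.cross([0,0,1],n);e1/=np.linalg.norm(e1);e2=np.cross(n,e1)
r=cv2.minAreaRect(np.stack([(q-ce)@e1,(q-ce)@e2],1).astype(np.float32))
print(r); 
print("center face",ce+e1*r[0][0]+e2*r[0][1])
for p in cv2.boxPoints(r): print(np.round(ce+e1*p[0]+e2*p[1],1))
# bin
blue=(hsv[...,0]>108)&(hsv[...,0]<125)&(hsv[...,1]>150)&b
cs,_=cv2.findContours(blue.astype(np.uint8),0,2)
rect(blue&(z>90)&(z<112),100,"binrim")
E
```

```text
tops [279 167   7  44 126] z 113.4 [536.  159.7] [141.7   9.1] 5.57 [[465.0, 157.0], [466.0, 148.0], [607.0, 162.0], [606.0, 171.0]]
tops [ 209  170   28   54 1268] z 116.7 [517.4 350.6] [171.   80.1] 5.64 [[428.0, 382.0], [436.0, 302.0], [606.0, 319.0], [599.0, 399.0]]
plane n [0.2162039  0.75257084 0.62200724] tilt from upright(lid normal elev) 38.4628622675973 az 1.2910431476459647 c [ 616.21425813 -114.82462878   73.58005735] 856
((-1.9797744750976562, -2.719482421875), (169.18746948242188, 128.46066284179688), 0.14048884809017181)
center face [ 618.58413089 -113.74550412   71.45067136]
[ 689.  -175.4  121.6]
[710.8 -98.5  21. ]
[548.1 -52.1  21.3]
[ 526.4 -129.   121.9]
binrim [384 140  68  77 559] z 99.2 [ 568.1 -277.6] [174.6 223. ] 73.82 [[437.0, -330.0], [651.0, -392.0], [699.0, -225.0], [485.0, -163.0]]
```

Request:
drive_tool:
  steps:
    - {"delta_pos": [15, 14, 0], "yaw": -0.05, "hand": 94}
    - {"delta_pos": [28, 27, 0], "yaw": -0.06, "hand": 94}
    - {"delta_pos": [28, 27, 0], "yaw": -0.06, "hand": 94}
    - {"delta_pos": [28, 27, 0], "yaw": -0.06, "hand": 94}
    - {"delta_pos": [28, 27, 0], "yaw": -0.06, "hand": 94}
  squeeze: 10

```text
clock: 0.57
eef_pos: [367.5, -371.6, 222.3]
eef_rot: [-3.141, 0.0, 0.157]
wrist_force: [0.7, 0.0, -0.3]
finger_gap: 94.3
```

Request:
drive_tool:
  steps:
    - {"delta_pos": [28, 27, 0], "yaw": -0.06, "hand": 94}
    - {"delta_pos": [28, 27, 0], "yaw": -0.06, "hand": 94}
    - {"delta_pos": [28, 27, 0], "yaw": -0.06, "hand": 94}
    - {"delta_pos": [28, 27, 0], "yaw": -0.06, "hand": 94}
    - {"delta_pos": [28, 27, 0], "yaw": -0.06, "hand": 94}

```text
clock: 0.98
eef_pos: [507.7, -236.4, 222.3]
eef_rot: [-3.142, 0.0, -0.142]
wrist_force: [0.5, -1.0, 0.4]
finger_gap: 94.0
```

Request:
drive_tool:
  steps:
    - {"delta_pos": [28, 26, 0], "yaw": -0.05, "hand": 94}
    - {"delta_pos": [28, 26, 0], "yaw": -0.05, "hand": 94}
    - {"delta_pos": [26, 24, 0], "yaw": -0.04, "hand": 94}
    - {"delta_pos": [21, 20, 0], "yaw": 0, "hand": 94}
    - {"delta_pos": [0, 0, -20], "yaw": 0, "hand": 94}

```text
clock: 1.4
eef_pos: [613.3, -138.5, 204.9]
eef_rot: [-3.141, -0.005, -0.276]
wrist_force: [0.1, 0.3, 0.4]
finger_gap: 94.1
```

```bash
python3 - <<'E'
from h import *
from cell import manip
s=manip.read_state();print(s["eef_pos"],s["eef_rot"])
for n in ["scene","wrist"]:
    c=manip.camera(n); f=c["frame"]
    if n=="scene": f=cv2.resize(f[60:260,170:340],None,fx=3,fy=3)
    cv2.imwrite(f"pics/{n}1.png",f[:,:,::-1])
E
```

```text
[ 613.29354232 -138.49273516  204.89114592] [-3.14089179 -0.00519533 -0.27560063]
```

View pics/scene1.png

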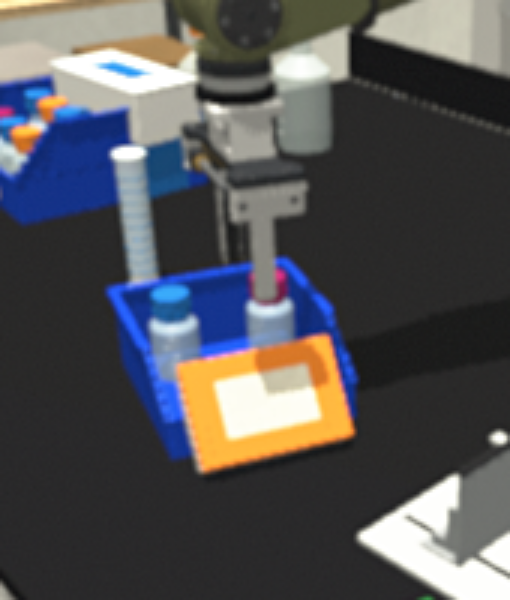

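View pics/wrist1.png

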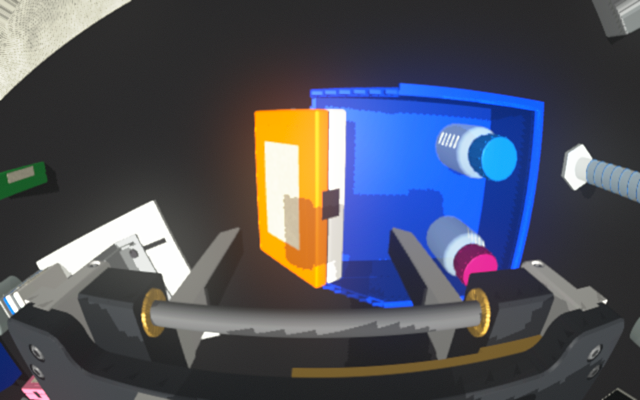

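```bash
cat >> h.py <<'E'
def fray(c,u,v):
    K=c["intrinsics"];x=u-K[0,2];y=v-K[1,2];r=np.hypot(x,y);th=r/K[0,0]
    d=np.array([x/r*np.sin(th),y/r*np.sin(th),np.cos(th)]); return Rm(c["attitude"])@d
def onz(c,u,v,z,f=False):
    if f: d=fray(c,u,v)
    else:
        K=c["intrinsics"]; d=Rm(c["attitude"])@np.array([(u-K[0,2])/K[0,0],(v-K[1,2])/K[1,1],1])
    return c["position"]+d*(z-c["position"][2])/d[2]
E
python3 - <<'E'
from h import *
from cell import manip
c=manip.camera("wrist")
for nm,u,v,z in [("latch",330,204,100),("topcornA +x",315,110,109),("topcornB +x",322,286,109),("A -x",346,112,88),("B -x",341,276,88),("bot A",254,111,21),("bot B",260,248,21)]:
    p=onz(c,u,v,z,True); d=p[:2]-[622.1,-101.6]
    print(nm,np.round(p),"h",round(d@[.277,.961],1),"lat",round(d@[.961,-.277],1))
E
```

```text
latch [ 606. -153.  100.] h -54.0 lat -1.3
topcornA +x [ 688. -163.  109.] h -40.5 lat 80.3
topcornB +x [ 532. -125.  109.] h -47.6 lat -80.3
A -x [ 679. -188.   88.] h -67.6 lat 79.0
B -x [ 525. -144.   88.] h -67.3 lat -81.6
bot A [707. -98.  21.] h 26.6 lat 80.8
bot B [550. -53.  21.] h 26.4 lat -82.3
```

The wrist view has the latch at (330,204). Its corners match the predicted lean to within about 3 mm, and the fingers straddle the box. I'll descend.

Request:
drive_tool:
  steps:
    - {"delta_pos": [-2, -1, -25], "yaw": -0.005, "hand": 94}
    - {"delta_pos": [-1, 0, -28], "yaw": 0, "hand": 94}
    - {"delta_pos": [0, 0, -28], "yaw": 0, "hand": 94}
    - {"delta_pos": [0, 0, -25], "yaw": 0, "hand": 94}
    - {"delta_pos": [0, 0, -15], "yaw": 0, "hand": 94}

```text
clock: 1.97
eef_pos: [605.4, -143.9, 79.7]
eef_rot: [3.142, 0.002, -0.286]
wrist_force: [0.5, -0.5, -0.5]
finger_gap: 94.3
```

Request:
drive_tool:
  steps:
    - {"delta_pos": [5, 3, 0], "yaw": 0.005, "hand": 88}
    - {"delta_pos": [1, 4, 0], "yaw": 0, "hand": 80}
    - {"delta_pos": [0, 0, 0], "yaw": 0, "hand": 78}

```text
clock: 2.22
eef_pos: [613.6, -135.9, 83.4]
eef_rot: [-3.141, -0.002, -0.279]
wrist_force: [-0.1, -0.2, 1.0]
finger_gap: 79.1
```

Request:
drive_tool:
  steps:
    - {"delta_pos": [0, 0, 0], "yaw": 0, "hand": 76}
    - {"delta_pos": [0, 0, 0], "yaw": 0, "hand": 76}

```text
clock: 2.38
eef_pos: [613.1, -136.2, 82.9]
eef_rot: [-3.142, -0.002, -0.279]
wrist_force: [0.7, 0.3, -1.1]
finger_gap: 75.8
```

Request:
drive_tool:
  steps:
    - {"delta_pos": [1, 3.5, -2], "yaw": 0, "hand": 74}
    - {"delta_pos": [1, 4, -2], "yaw": 0, "hand": 70}
    - {"delta_pos": [1.5, 5, 0], "yaw": 0, "hand": 66}
    - {"delta_pos": [0, 0, 0], "yaw": 0, "hand": 66}

```text
clock: 2.72
eef_pos: [616.3, -122.5, 77.4]
eef_rot: [-3.141, 0.0, -0.278]
wrist_force: [-0.0, 0.4, -0.3]
finger_gap: 66.0
```

```bash
python3 - <<'E'
from h import *
from cell import manip
c=manip.camera("scene"); f=c["frame"]
f=cv2.resize(f[60:260,170:340],None,fx=3,fy=3)
cv2.imwrite("pics/s2.png",f[:,:,::-1])
E
```

```text
(no output)
```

View pics/s2.png

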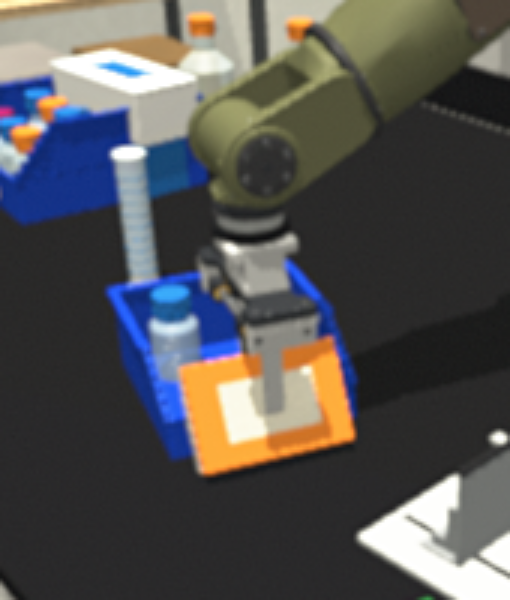

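The hinge edge stays at about (200,472) in the crop while the box starts to right itself. I'll carry on.

Request:
drive_tool:
  steps:
    - {"delta_pos": [1.5, 6, 0], "yaw": 0, "hand": 62}
    - {"delta_pos": [2, 6.5, 0], "yaw": 0, "hand": 58}
    - {"delta_pos": [1, 4, 0], "yaw": 0, "hand": 55}
    - {"delta_pos": [1, 4, 0], "yaw": 0, "hand": 52}
    - {"delta_pos": [0, 0, 0], "yaw": 0, "hand": 52}

```text
clock: 3.18
eef_pos: [621.8, -102.0, 77.4]
eef_rot: [-3.141, 0.0, -0.278]
wrist_force: [0.2, 0.8, -0.1]
finger_gap: 52.0
```

```bash
python3 - <<'E'
from h import *
from cell import manip
c=manip.camera("scene"); f=c["frame"]
f=cv2.resize(f[60:260,170:340],None,fx=3,fy=3)
cv2.imwrite("pics/s3.png",f[:,:,::-1])
E
```

```text
(no output)
```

View pics/s3.png

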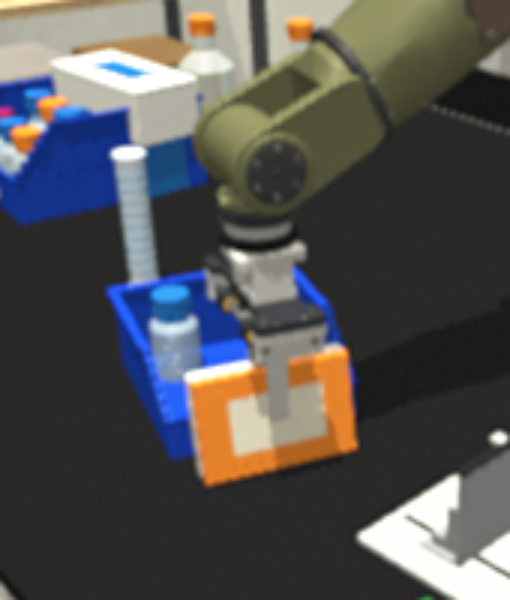

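Request:
drive_tool:
  steps:
    - {"delta_pos": [1, 4, 0], "yaw": 0, "hand": 49}
    - {"delta_pos": [1, 4, 0], "yaw": 0, "hand": 46}
    - {"delta_pos": [1, 4, 0], "yaw": 0, "hand": 43}
    - {"delta_pos": [1, 4, 0], "yaw": 0, "hand": 41}
    - {"delta_pos": [1, 3, 0], "yaw": 0, "hand": 39}

```text
clock: 3.65
eef_pos: [626.7, -83.5, 77.4]
eef_rot: [3.142, -0.0, -0.279]
wrist_force: [0.4, -0.2, 0.6]
finger_gap: 39.7
```

Request:
drive_tool:
  steps:
    - {"delta_pos": [0, 0, 0], "yaw": 0, "hand": 38}
    - {"delta_pos": [0, 0, 0], "yaw": 0, "hand": 38}

```text
clock: 3.82
eef_pos: [626.7, -83.9, 77.5]
eef_rot: [3.142, -0.0, -0.279]
wrist_force: [0.4, -0.7, 0.5]
finger_gap: 37.9
```

```bash
python3 - <<'E'
from h import *
from cell import manip
c=manip.camera("scene"); f=c["frame"]
f=cv2.resize(f[60:260,170:340],None,fx=3,fy=3)
cv2.imwrite("pics/s4.png",f[:,:,::-1])
E
```

```text
(no output)
```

View pics/s4.png

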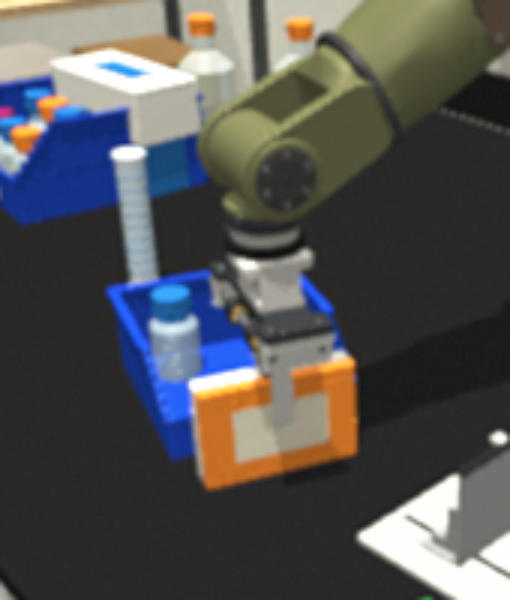

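The box is upright on its hinge edge. I'll grip it now.

Request:
drive_tool:
  steps:
    - {"delta_pos": [0, 0, 0], "yaw": 0, "hand": 34}
    - {"delta_pos": [0, 0, 0], "yaw": 0, "hand": 30}
    - {"delta_pos": [0, 0, 0], "yaw": 0, "hand": 28}
    - {"delta_pos": [0, 0, 0], "yaw": 0, "hand": 28}
  squeeze: 25

```text
clock: 4.2
eef_pos: [626.6, -84.2, 77.5]
eef_rot: [3.141, -0.0, -0.279]
wrist_force: [-0.3, -1.1, -0.4]
finger_gap: 34.1
```

Request:
drive_tool:
  steps:
    - {"delta_pos": [0, 0, 3], "yaw": 0, "hand": 28}
    - {"delta_pos": [0, 0, 8], "yaw": 0, "hand": 28}
    - {"delta_pos": [0, 0, 15], "yaw": 0, "hand": 28}
    - {"delta_pos": [0, 0, 20], "yaw": 0, "hand": 28}
    - {"delta_pos": [0, 0, 20], "yaw": 0, "hand": 28}

```text
clock: 4.62
eef_pos: [626.3, -84.0, 144.3]
eef_rot: [3.142, 0.001, -0.279]
wrist_force: [0.2, 0.6, -4.3]
finger_gap: 34.3
```

```bash
python3 - <<'E'
from h import *
from cell import manip
print(manip.read_state()["wrist_force"])
for n in ["scene","wrist"]:
    c=manip.camera(n); f=c["frame"]
    if n=="scene": f=cv2.resize(f[60:260,170:340],None,fx=3,fy=3)
    cv2.imwrite(f"pics/{n}5.png",f[:,:,::-1])
E
```

```text
[ 0.21555756  0.55434362 -4.2879836 ]
```

View pics/scene5.png

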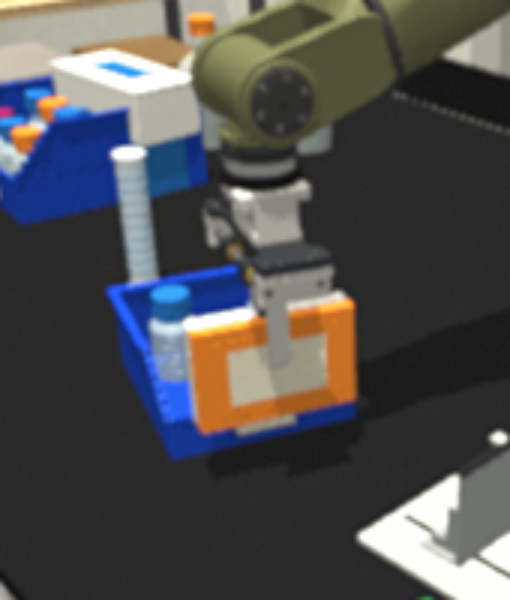

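View pics/wrist5.png

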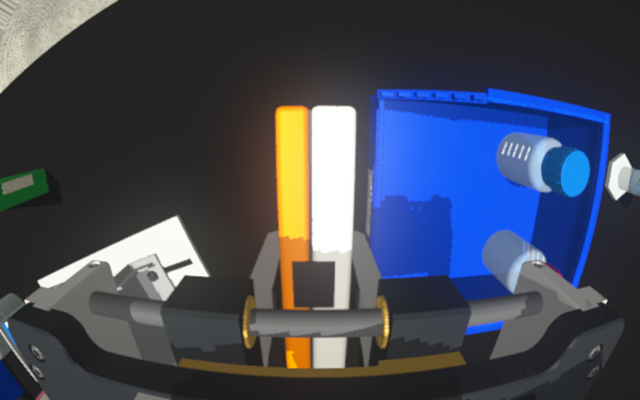

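Request:
drive_tool:
  steps:
    - {"delta_pos": [-3, 10, 15], "yaw": 0.02, "hand": 28}
    - {"delta_pos": [-6, 18, 20], "yaw": 0.03, "hand": 28}
    - {"delta_pos": [-8, 26, 20], "yaw": 0.03, "hand": 28}
    - {"delta_pos": [-8, 28, 15], "yaw": 0.03, "hand": 28}
    - {"delta_pos": [-8, 28, 8], "yaw": 0.03, "hand": 28}

```text
clock: 5.13
eef_pos: [593.0, 27.5, 223.0]
eef_rot: [-3.141, -0.001, -0.137]
wrist_force: [0.7, 0.3, -3.6]
finger_gap: 34.0
```

Request:
drive_tool:
  steps:
    - {"delta_pos": [-8, 30, 0], "yaw": 0.04, "hand": 28}
    - {"delta_pos": [-8, 30, 0], "yaw": 0.04, "hand": 28}
    - {"delta_pos": [-8, 30, 0], "yaw": 0.04, "hand": 28}
    - {"delta_pos": [-8, 30, 0], "yaw": 0.04, "hand": 28}
    - {"delta_pos": [-8, 30, 0], "yaw": 0.04, "hand": 28}

```text
clock: 5.55
eef_pos: [552.2, 177.8, 220.9]
eef_rot: [3.141, 0.002, 0.064]
wrist_force: [1.0, 0.1, -3.9]
finger_gap: 34.1
```

Request:
drive_tool:
  steps:
    - {"delta_pos": [-8, 28, 0], "yaw": 0.03, "hand": 28}
    - {"delta_pos": [-8, 24, 0], "yaw": 0.01, "hand": 28}
    - {"delta_pos": [-6, 18, 0], "yaw": 0, "hand": 28}
    - {"delta_pos": [-3, 10, 0], "yaw": 0, "hand": 28}
    - {"delta_pos": [0, 0, 0], "yaw": 0, "hand": 28}

```text
clock: 5.97
eef_pos: [527.4, 257.8, 221.0]
eef_rot: [3.142, 0.001, 0.104]
wrist_force: [0.3, 0.2, -3.8]
finger_gap: 33.8
```

Request:
drive_tool:
  steps:
    - {"delta_pos": [0, 0, 0], "yaw": 0, "hand": 28}

```text
clock: 6.05
eef_pos: [528.3, 256.0, 221.1]
eef_rot: [3.141, 0.001, 0.102]
wrist_force: [-0.3, -0.3, -4.2]
finger_gap: 34.1
```

Next I'll take a wrist view to measure the row and the held box with the same camera.

```bash
python3 - <<'E'
from h import *
from cell import manip
print(manip.read_state()["eef_pos"])
c=manip.camera("wrist"); np.savez("w6.npz",**c); cv2.imwrite("pics/w6.png",c["frame"][:,:,::-1])
c=manip.camera("top"); np.savez("t6.npz",**c);cv2.imwrite("pics/t6.png",cv2.resize(c["frame"][120:260,190:390,::-1],None,fx=4,fy=4,interpolation=cv2.INTER_NEAREST))
E
```

```text
[528.29113328 255.95245059 221.08625347]
```

View pics/w6.png

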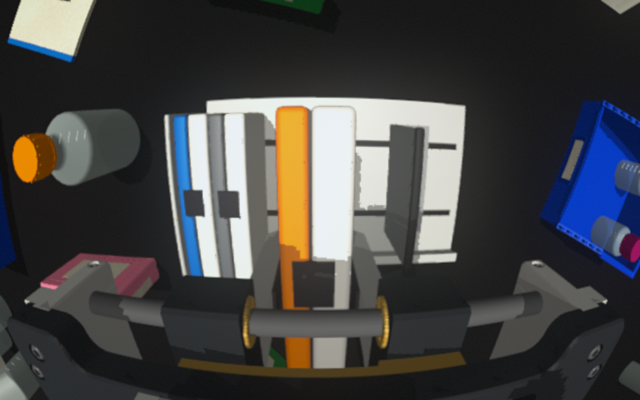

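View pics/t6.png

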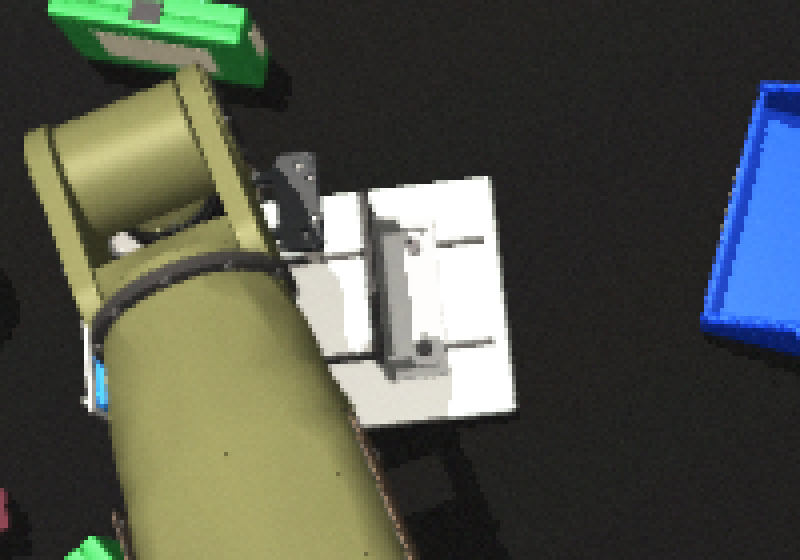

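```bash
python3 - <<'E'
from h import *
c=dict(np.load("w6.npz")); g=cv2.cvtColor(c["frame"],cv2.COLOR_RGB2HSV)
a=0.0985;X=np.array([np.cos(a),np.sin(a)]);Y=np.array([-np.sin(a),np.cos(a)]);o=np.array([517.4,350.6])
zt=221.1+112-77.5
for nm,u,v,z in [("b1 far L",172,114,118),("b2 far R",246,113,118),("b2 near R",240,279,118),("b1 near L",186,277,118),("latch1",194,204,118),("latch2",229,204,118),("T far L",277,107,zt),("T far R",355,107,zt),("T mid L",277,200,zt),("T mid R",355,200,zt),("T lat T",314,262,zt),("stop far L",390,124,115),("stop near L",388,256,115),("stop far R",425,128,115)]:
    p=onz(c,u,v,z,True); d=p[:2]-o
    print(nm,np.round(p,1),"rx %.1f ry %.1f"%(d@X,d@Y))
d=np.array([528.3,256])-o;print("tool",d@X,d@Y)
cv2.imwrite("pics/w6z.png",cv2.resize(c["frame"][90:300,150:450,::-1],None,fx=2.6,fy=2.6,interpolation=cv2.INTER_NEAREST))
E
```

```text
b1 far L [599.3 394.3 118. ] rx 85.8 ry 35.5
b2 far R [603.1 323.5 118. ] rx 82.6 ry -35.3
b2 near R [441.4 323.4 118. ] rx -78.3 ry -19.6
b1 near L [433.9 383.  118. ] rx -79.9 ry 40.4
latch1 [516.  369.9 118. ] rx 0.5 ry 19.4
latch2 [519.7 334.9 118. ] rx 0.8 ry -15.9
T far L [608.9 280.  255.6] rx 84.2 ry -79.2
T far R [612.2 248.2 255.6] rx 84.3 ry -111.2
T mid L [569.4 276.9 255.6] rx 44.5 ry -78.5
T mid R [572.9 243.3 255.6] rx 44.6 ry -112.2
T lat T [541.3 257.9 255.6] rx 14.7 ry -94.6
stop far L [606.3 198.1 115. ] rx 73.5 ry -160.5
stop near L [481.  179.3 115. ] rx -53.0 ry -166.9
stop far R [607.6 165.1 115. ] rx 71.5 ry -193.5
tool 1.5441259241299685 -95.21336920375433
```

View pics/w6z.png

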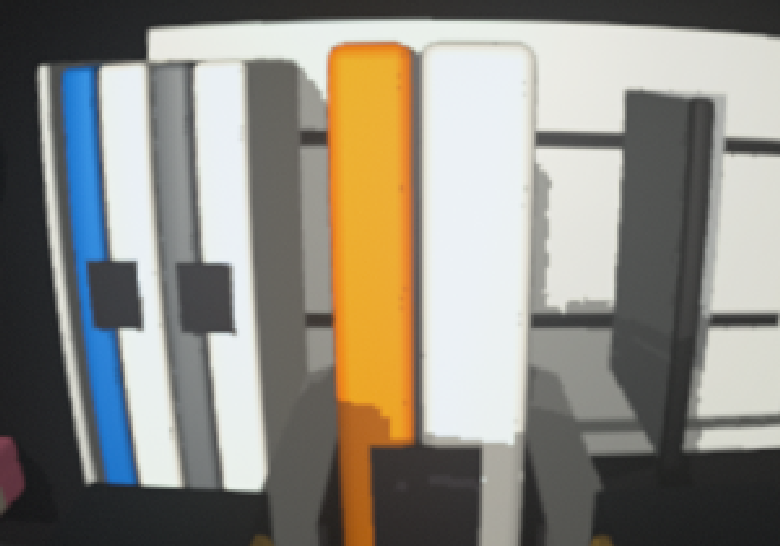

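The row is 0.3 mm off my line and the held box is at +1.6 mm, 42 mm short of box 2. I'll shift, then descend.

Request:
drive_tool:
  steps:
    - {"delta_pos": [-1.5, 7, -10], "yaw": -0.003, "hand": 28}
    - {"delta_pos": [-1, 7, -20], "yaw": 0, "hand": 28}
    - {"delta_pos": [0, 0, -25], "yaw": 0, "hand": 28}
    - {"delta_pos": [0, 0, -25], "yaw": 0, "hand": 28}
    - {"delta_pos": [0, 0, -15], "yaw": 0, "hand": 28}

```text
clock: 6.57
eef_pos: [525.2, 269.3, 123.0]
eef_rot: [3.141, 0.003, 0.097]
wrist_force: [0.3, -0.0, -4.7]
finger_gap: 33.9
```

Request:
drive_tool:
  steps:
    - {"delta_pos": [0, 0, 0], "yaw": 0, "hand": 28}

```text
clock: 6.65
eef_pos: [524.6, 269.0, 122.2]
eef_rot: [3.14, 0.006, 0.097]
wrist_force: [0.0, -0.3, -3.8]
finger_gap: 34.1
```

Request:
drive_tool:
  steps:
    - {"delta_pos": [1, 0, -15], "yaw": 0, "hand": 28}
    - {"delta_pos": [0, 0, -10], "yaw": 0, "hand": 28}
    - {"delta_pos": [0, 0, -5], "yaw": 0, "hand": 28}
    - {"delta_pos": [0, 0, -3], "yaw": 0, "hand": 28}
    - {"delta_pos": [0, 0, 0], "yaw": 0, "hand": 28}

```text
clock: 7.07
eef_pos: [527.1, 269.9, 93.3]
eef_rot: [3.142, 0.0, 0.098]
wrist_force: [0.1, -0.4, -4.0]
finger_gap: 34.0
```

Request:
drive_tool:
  steps:
    - {"delta_pos": [0, 0, 0], "yaw": 0, "hand": 28}

```text
clock: 7.15
eef_pos: [527.3, 270.0, 94.0]
eef_rot: [-3.141, -0.001, 0.098]
wrist_force: [-0.1, 0.2, -2.9]
finger_gap: 33.9
```

Request:
drive_tool:
  steps:
    - {"delta_pos": [-1.5, 0, -3], "yaw": 0, "hand": 28}
    - {"delta_pos": [0, 0, -2], "yaw": 0, "hand": 28}
    - {"delta_pos": [0, 0, -2], "yaw": 0, "hand": 28}
    - {"delta_pos": [0, 0, 0], "yaw": 0, "hand": 28}
    - {"delta_pos": [0, 0, 0], "yaw": 0, "hand": 28}

```text
clock: 7.57
eef_pos: [525.6, 269.9, 86.4]
eef_rot: [3.142, 0.0, 0.098]
wrist_force: [0.1, 0.7, -3.8]
finger_gap: 34.0
```

Request:
drive_tool:
  steps:
    - {"delta_pos": [0, 0, -1], "yaw": 0, "hand": 28}
    - {"delta_pos": [0, 0, -1], "yaw": 0, "hand": 28}
    - {"delta_pos": [0, 0, 0], "yaw": 0, "hand": 28}

```text
clock: 7.82
eef_pos: [525.6, 269.9, 84.3]
eef_rot: [3.142, 0.0, 0.098]
wrist_force: [-0.6, 0.5, -3.6]
finger_gap: 34.0
```

Request:
drive_tool:
  steps:
    - {"delta_pos": [0, 0, -0.5], "yaw": 0, "hand": 28}
    - {"delta_pos": [0, 0, -0.3], "yaw": 0, "hand": 28}
    - {"delta_pos": [0, 0, 0], "yaw": 0, "hand": 28}

```text
clock: 8.07
eef_pos: [525.6, 269.9, 83.6]
eef_rot: [3.142, 0.0, 0.098]
wrist_force: [0.7, -0.5, -3.7]
finger_gap: 34.0
```

Request:
drive_tool:
  steps:
    - {"delta_pos": [0, 0, -0.5], "yaw": 0, "hand": 28}
    - {"delta_pos": [0, 0, 0], "yaw": 0, "hand": 28}

```text
clock: 8.23
eef_pos: [525.7, 270.0, 83.4]
eef_rot: [-3.142, -0.0, 0.098]
wrist_force: [-1.9, -0.6, -0.6]
finger_gap: 33.9
```

Request:
drive_tool:
  steps:
    - {"delta_pos": [0, 0, -0.4], "yaw": 0, "hand": 28}
    - {"delta_pos": [0, 0, 0], "yaw": 0, "hand": 28}

```text
clock: 8.4
eef_pos: [525.7, 270.0, 83.4]
eef_rot: [-3.141, -0.001, 0.098]
wrist_force: [-3.0, -1.6, 5.8]
finger_gap: 33.9
```

The box is on the floor, with contact at 83.4 against the 83.5 expected. I'll ease off and release.

Request:
drive_tool:
  steps:
    - {"delta_pos": [0, 0, 0.3], "yaw": 0, "hand": 28}
    - {"delta_pos": [0, 0, 0], "yaw": 0, "hand": 34}
    - {"delta_pos": [0, 0, 0], "yaw": 0, "hand": 37}
    - {"delta_pos": [0, 0, 0], "yaw": 0, "hand": 42}
    - {"delta_pos": [0, 0, 0], "yaw": 0, "hand": 50}
  squeeze: 5

```text
clock: 8.82
eef_pos: [525.7, 270.0, 83.0]
eef_rot: [-3.142, -0.0, 0.098]
wrist_force: [0.2, 0.9, 0.6]
finger_gap: 45.3
```

Request:
drive_tool:
  steps:
    - {"delta_pos": [0, 0, 0], "yaw": 0, "hand": 50}
    - {"delta_pos": [0, 0, 5], "yaw": 0, "hand": 50}
    - {"delta_pos": [0, 0, 15], "yaw": 0, "hand": 50}
    - {"delta_pos": [0, 0, 25], "yaw": 0, "hand": 50}
    - {"delta_pos": [0, 0, 30], "yaw": 0, "hand": 50}

```text
clock: 9.23
eef_pos: [525.0, 269.7, 158.0]
eef_rot: [3.141, 0.003, 0.098]
wrist_force: [0.9, 1.0, 0.2]
finger_gap: 50.1
```

```bash
python3 - <<'E'
from h import *
from cell import manip
print(manip.read_state()["eef_pos"])
c=manip.camera("wrist"); np.savez("w7.npz",**c); cv2.imwrite("pics/w7.png",c["frame"][:,:,::-1])
c=manip.camera("scene");cv2.imwrite("pics/s7.png",cv2.resize(c["frame"][130:330,270:450,::-1],None,fx=3,fy=3))
E
```

```text
[524.95970594 269.65505458 157.96726627]
```

View pics/w7.png

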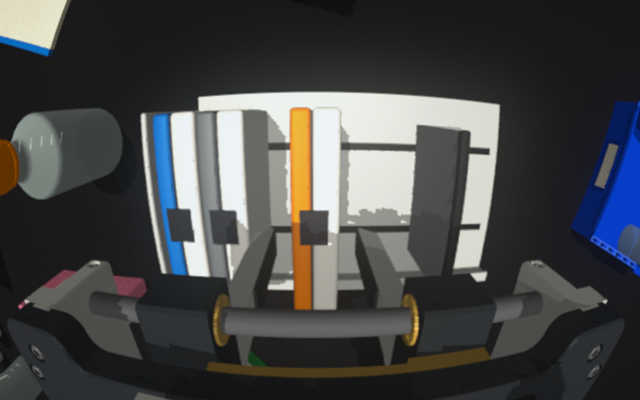

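View pics/s7.png

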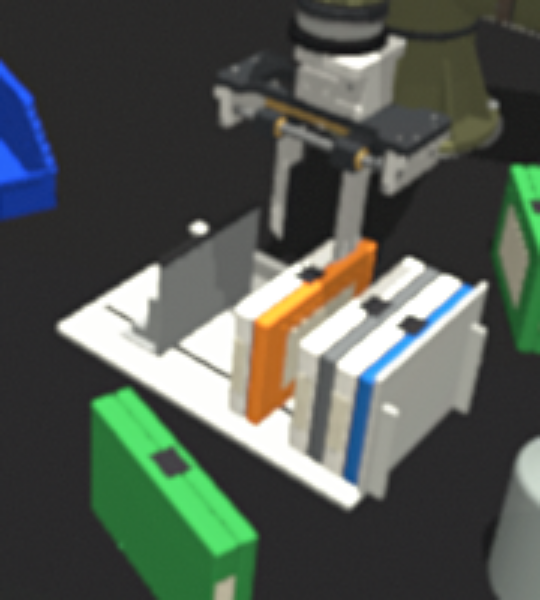

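It stands upright in line with the others. The latches are at (180,225), (224,227) and (314,228). Now a numeric check.

```bash
python3 - <<'E'
from h import *
c=dict(np.load("w7.npz"))
hs=cv2.cvtColor(c["frame"],cv2.COLOR_RGB2HSV)
a=0.0985;X=np.array([np.cos(a),np.sin(a)]);Y=np.array([-np.sin(a),np.cos(a)]);o=np.array([517.4,350.6])
for nm,u,v,z in [("l1",180,225,118),("l2",224,227,118),("lT",314,228,118),("b2 far R",243,111,118),("b2 far L",199,111,118),("T farL",291,108,118),("T far R",340,108,118),("b2 midR",243,180,118),("T midL",291,180,118),("stop black far",463,131,115),("stop near",453,277,115)]:
    p=onz(c,u,v,z,True); d=p[:2]-o
    print(nm,np.round(p,1),"rx %.1f ry %.1f"%(d@X,d@Y))
E
```

```text
l1 [517.1 370.5 118. ] rx 1.7 ry 19.8
l2 [519.8 335.3 118. ] rx 0.9 ry -15.4
lT [526.  270.7 118. ] rx 0.7 ry -80.4
b2 far R [602.3 324.9 118. ] rx 81.9 ry -33.9
b2 far L [601. 356. 118.] rx 83.7 ry -2.8
T farL [606.4 293.4 118. ] rx 82.9 ry -65.7
T far R [609.5 261.9 118. ] rx 82.9 ry -97.3
b2 midR [555.7 322.1 118. ] rx 35.3 ry -32.1
T midL [558.7 289.3 118. ] rx 35.1 ry -65.0
stop black far [606.6 172.  115. ] rx 71.2 ry -186.5
stop near [490.8 152.5 115. ] rx -45.9 ry -194.5
```

Request:
drive_tool:
  steps:
    - {"delta_pos": [0, -5, 20], "yaw": 0.08, "hand": 40}
    - {"delta_pos": [1, -10, 0], "yaw": 0.12, "hand": 30}
    - {"delta_pos": [1, -11, 0], "yaw": 0.12, "hand": 20}
    - {"delta_pos": [1, -11, 0], "yaw": 0.12, "hand": 0}
    - {"delta_pos": [1, -11, 0], "yaw": 0.12, "hand": 0}

```text
clock: 9.75
eef_pos: [529.5, 221.4, 177.8]
eef_rot: [-3.141, 0.0, 0.664]
wrist_force: [0.4, 0.0, -0.8]
finger_gap: 19.8
```

Request:
drive_tool:
  steps:
    - {"delta_pos": [1, -11, 0], "yaw": 0.12, "hand": 0}
    - {"delta_pos": [1, -11, 0], "yaw": 0.12, "hand": 0}
    - {"delta_pos": [1, -11, 0], "yaw": 0.12, "hand": 0}
    - {"delta_pos": [1, -11, 0], "yaw": 0.12, "hand": 0}
    - {"delta_pos": [1, -11, 0], "yaw": 0.12, "hand": 0}

```text
clock: 10.17
eef_pos: [534.5, 166.4, 177.8]
eef_rot: [-3.141, 0.0, 1.264]
wrist_force: [-0.8, -1.2, 0.2]
finger_gap: 0.3
```

Request:
drive_tool:
  steps:
    - {"delta_pos": [2, -11, 0], "yaw": 0.12, "hand": 0}
    - {"delta_pos": [2, -11, 0], "yaw": 0.12, "hand": 0}
    - {"delta_pos": [1, -8, 0], "yaw": 0.12, "hand": 0}
    - {"delta_pos": [0, -4, 0], "yaw": 0.05, "hand": 0}
    - {"delta_pos": [0, 0, 0], "yaw": 0, "hand": 0}

```text
clock: 10.58
eef_pos: [539.6, 132.2, 177.8]
eef_rot: [-3.141, 0.0, 1.669]
wrist_force: [0.3, -0.1, -0.8]
finger_gap: 0.2
```

Request:
drive_tool:
  steps:
    - {"delta_pos": [0, 0, 0], "yaw": 0, "hand": 0}

```text
clock: 10.67
eef_pos: [539.6, 132.9, 177.9]
eef_rot: [-3.141, -0.0, 1.665]
wrist_force: [-1.3, 0.4, -0.7]
finger_gap: 0.6
```

```bash
python3 - <<'E'
from h import *
from cell import manip
print(manip.read_state()["eef_pos"])
c=manip.camera("wrist"); np.savez("w8.npz",**c); cv2.imwrite("pics/w8.png",c["frame"][:,:,::-1])
E
```

```text
[539.57217545 132.90259656 177.90688894]
```

View pics/w8.png

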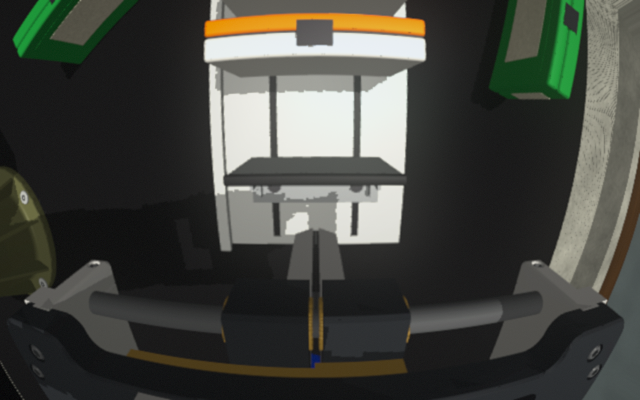

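Request:
drive_tool:
  steps:
    - {"delta_pos": [0, 0, -15], "yaw": 0, "hand": 0}
    - {"delta_pos": [0, 0, -25], "yaw": 0, "hand": 0}
    - {"delta_pos": [0, 0, -25], "yaw": 0, "hand": 0}
    - {"delta_pos": [0, 0, -25], "yaw": 0, "hand": 0}
    - {"delta_pos": [0, 0, -20], "yaw": 0, "hand": 0}

```text
clock: 11.13
eef_pos: [539.0, 133.3, 66.2]
eef_rot: [-3.14, 0.0, 1.666]
wrist_force: [1.5, -0.6, -0.0]
finger_gap: 0.4
```

Request:
drive_tool:
  steps:
    - {"delta_pos": [0, 0, -8], "yaw": 0, "hand": 0}
    - {"delta_pos": [0, 0, 0], "yaw": 0, "hand": 0}
    - {"delta_pos": [0, 0, 0], "yaw": 0, "hand": 0}

```text
clock: 11.38
eef_pos: [539.9, 133.2, 60.7]
eef_rot: [3.141, -0.0, 1.667]
wrist_force: [0.4, 0.5, 0.6]
finger_gap: 0.4
```

Request:
drive_tool:
  steps:
    - {"delta_pos": [-0.6, 6, 0], "yaw": 0, "hand": 0}
    - {"delta_pos": [-0.5, 5, 0], "yaw": 0, "hand": 0}
    - {"delta_pos": [-0.5, 5, 0], "yaw": 0, "hand": 0}
    - {"delta_pos": [-0.5, 5, 0], "yaw": 0, "hand": 0}
    - {"delta_pos": [-0.5, 5, 0], "yaw": 0, "hand": 0}

```text
clock: 11.8
eef_pos: [537.3, 159.5, 60.6]
eef_rot: [3.14, 0.0, 1.668]
wrist_force: [2.1, -1.6, 1.2]
finger_gap: 0.5
```

Request:
drive_tool:
  steps:
    - {"delta_pos": [-0.8, 8, 0], "yaw": 0, "hand": 0}
    - {"delta_pos": [-0.8, 8, 0], "yaw": 0, "hand": 0}
    - {"delta_pos": [-0.8, 8, 0], "yaw": 0, "hand": 0}
    - {"delta_pos": [-0.8, 8, 0], "yaw": 0, "hand": 0}
    - {"delta_pos": [-0.8, 8, 0], "yaw": 0, "hand": 0}

```text
clock: 12.22
eef_pos: [532.9, 199.9, 60.0]
eef_rot: [3.142, 0.0, 1.668]
wrist_force: [1.2, -2.6, 1.2]
finger_gap: 0.9
```

Request:
drive_tool:
  steps:
    - {"delta_pos": [-0.8, 8, 0], "yaw": 0, "hand": 0}
    - {"delta_pos": [-0.8, 8, 0], "yaw": 0, "hand": 0}
    - {"delta_pos": [-0.5, 5, 0], "yaw": 0, "hand": 0}
    - {"delta_pos": [-0.3, 3, 0], "yaw": 0, "hand": 0}
    - {"delta_pos": [-0.3, 3, 0], "yaw": 0, "hand": 0}

```text
clock: 12.63
eef_pos: [530.2, 226.3, 60.0]
eef_rot: [-3.141, 0.0, 1.668]
wrist_force: [-0.1, -2.8, 1.2]
finger_gap: 0.2
```

```bash
python3 - <<'E'
from h import *
from cell import manip
print(manip.read_state()["eef_pos"])
c=manip.camera("wrist"); np.savez("w9.npz",**c); cv2.imwrite("pics/w9.png",c["frame"][:,:,::-1])
E
```

```text
[530.16422373 226.3030179   59.9601537 ]
```

View pics/w9.png

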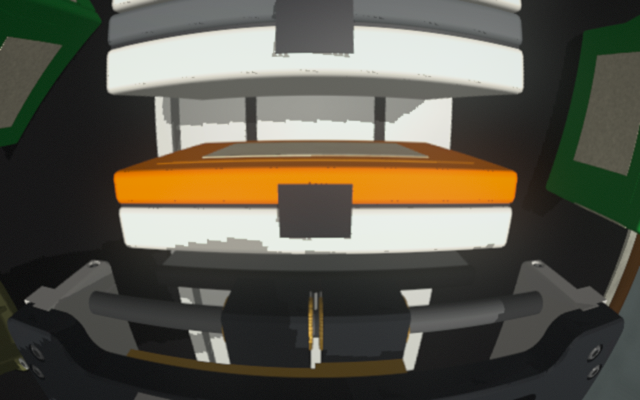

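Request:
drive_tool:
  steps:
    - {"delta_pos": [-0.3, 3, 0], "yaw": 0, "hand": 0}
    - {"delta_pos": [-0.3, 3, 0], "yaw": 0, "hand": 0}
    - {"delta_pos": [-0.2, 2, 0], "yaw": 0, "hand": 0}
    - {"delta_pos": [-0.2, 2, 0], "yaw": 0, "hand": 0}
    - {"delta_pos": [-0.2, 2, 0], "yaw": 0, "hand": 0}

```text
clock: 13.1
eef_pos: [529.0, 238.0, 59.9]
eef_rot: [-3.141, 0.0, 1.668]
wrist_force: [-0.2, -3.6, -0.3]
finger_gap: 0.4
```

Request:
drive_tool:
  steps:
    - {"delta_pos": [-0.2, 2, 0], "yaw": 0, "hand": 0}
    - {"delta_pos": [-0.2, 2, 0], "yaw": 0, "hand": 0}
    - {"delta_pos": [-0.2, 2, 0], "yaw": 0, "hand": 0}
    - {"delta_pos": [-0.2, 2, 0], "yaw": 0, "hand": 0}
    - {"delta_pos": [-0.2, 2, 0], "yaw": 0, "hand": 0}

```text
clock: 13.52
eef_pos: [528.0, 248.1, 59.9]
eef_rot: [-3.141, 0.0, 1.668]
wrist_force: [-1.4, -3.8, -0.2]
finger_gap: 0.5
```

Request:
drive_tool:
  steps:
    - {"delta_pos": [-0.2, 2, 0], "yaw": 0, "hand": 0}
    - {"delta_pos": [-0.2, 2, 0], "yaw": 0, "hand": 0}
    - {"delta_pos": [-0.2, 2, 0], "yaw": 0, "hand": 0}
    - {"delta_pos": [-0.2, 2, 0], "yaw": 0, "hand": 0}
    - {"delta_pos": [-0.2, 2, 0], "yaw": 0, "hand": 0}

```text
clock: 13.93
eef_pos: [527.0, 258.1, 59.9]
eef_rot: [-3.141, 0.0, 1.668]
wrist_force: [-0.3, -4.6, -2.2]
finger_gap: 0.1
```

```bash
python3 - <<'E'
from h import *
from cell import manip
print(manip.read_state()["eef_pos"])
c=manip.camera("wrist"); np.savez("w10.npz",**c); cv2.imwrite("pics/w10.png",c["frame"][:,:,::-1])
E
```

```text
[527.00315158 258.12223943  59.92032833]
```

View pics/w10.png

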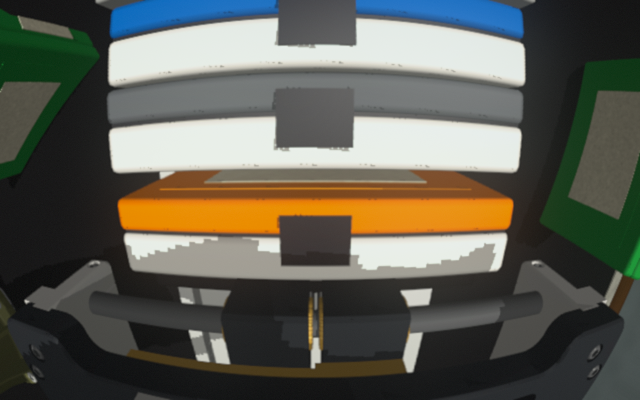

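Request:
drive_tool:
  steps:
    - {"delta_pos": [-0.2, 2, 0], "yaw": 0, "hand": 0}
    - {"delta_pos": [-0.2, 2, 0], "yaw": 0, "hand": 0}
    - {"delta_pos": [-0.2, 2, 0], "yaw": 0, "hand": 0}
    - {"delta_pos": [-0.2, 2, 0], "yaw": 0, "hand": 0}

```text
clock: 14.32
eef_pos: [526.2, 266.1, 60.0]
eef_rot: [-3.141, 0.0, 1.668]
wrist_force: [-1.0, -5.3, -3.0]
finger_gap: 0.6
```

Request:
drive_tool:
  steps:
    - {"delta_pos": [-0.1, 1, 0], "yaw": 0, "hand": 0}
    - {"delta_pos": [-0.1, 1, 0], "yaw": 0, "hand": 0}

```text
clock: 14.48
eef_pos: [526.1, 268.1, 60.0]
eef_rot: [-3.142, 0.0, 1.668]
wrist_force: [-0.4, -4.6, -2.8]
finger_gap: 0.5
```

Request:
drive_tool:
  steps:
    - {"delta_pos": [-0.1, 1, 0], "yaw": 0, "hand": 0}
    - {"delta_pos": [-0.1, 1, 0], "yaw": 0, "hand": 0}

```text
clock: 14.65
eef_pos: [525.9, 269.6, 60.0]
eef_rot: [-3.141, 0.001, 1.668]
wrist_force: [-1.1, -10.0, -1.2]
finger_gap: 0.4
```

Request:
drive_tool:
  steps:
    - {"delta_pos": [0, 0.5, 0], "yaw": 0, "hand": 0}
    - {"delta_pos": [0, 0, 0], "yaw": 0, "hand": 0}

```text
clock: 14.82
eef_pos: [525.9, 269.7, 60.0]
eef_rot: [-3.141, 0.001, 1.668]
wrist_force: [-1.9, -11.4, -0.8]
finger_gap: 0.5
```

Request:
drive_tool:
  steps:
    - {"delta_pos": [0, 0.5, 0], "yaw": 0, "hand": 0}
    - {"delta_pos": [0, 0, 0], "yaw": 0, "hand": 0}

```text
clock: 14.98
eef_pos: [525.9, 269.7, 60.0]
eef_rot: [-3.14, 0.002, 1.667]
wrist_force: [-1.4, -16.1, 1.9]
finger_gap: 0.3
```

```bash
python3 - <<'E'
from h import *
from cell import manip
print(manip.read_state()["eef_pos"])
c=manip.camera("wrist"); cv2.imwrite("pics/w11.png",c["frame"][:,:,::-1])
c=manip.camera("scene");cv2.imwrite("pics/s11.png",cv2.resize(c["frame"][180:310,330:450,::-1],None,fx=4.5,fy=4.5,interpolation=cv2.INTER_NEAREST))
E
```

```text
[525.86712767 269.65605233  60.0003859 ]
```

View pics/w11.png

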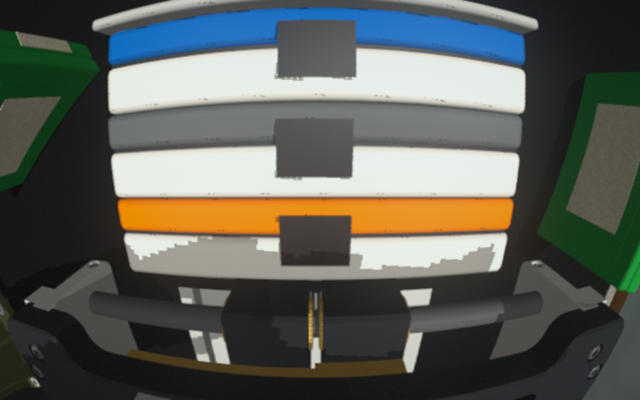

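View pics/s11.png

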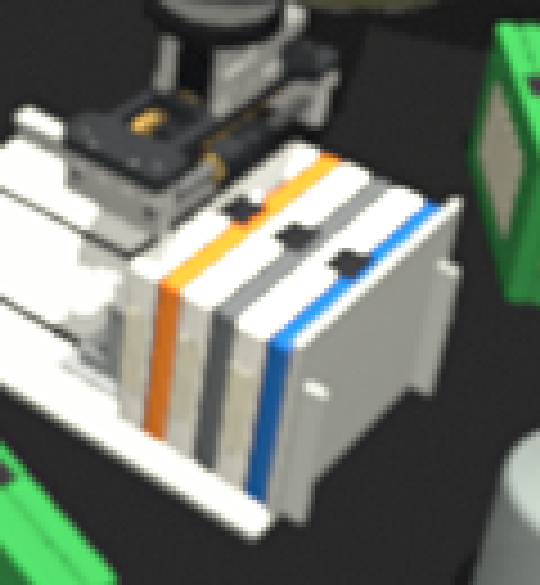

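The row is tight: the tool has stopped at y = 269.7 while the force climbs from 10 to 16 N, and no gaps show between lids and boxes. I'll back off, lift and look.

Request:
drive_tool:
  steps:
    - {"delta_pos": [0.1, -2, 0], "yaw": 0, "hand": 0}
    - {"delta_pos": [0.4, -5, 0], "yaw": 0, "hand": 0}
    - {"delta_pos": [0.8, -8, 0], "yaw": 0, "hand": 0}
    - {"delta_pos": [0.8, -8, 0], "yaw": 0, "hand": 0}
    - {"delta_pos": [0, 0, 0], "yaw": 0, "hand": 0}

```text
clock: 15.5
eef_pos: [528.3, 246.6, 60.2]
eef_rot: [3.141, -0.0, 1.667]
wrist_force: [0.1, -0.1, -0.3]
finger_gap: 0.2
```

Request:
drive_tool:
  steps:
    - {"delta_pos": [0, 0, 20], "yaw": 0, "hand": 0}
    - {"delta_pos": [0, 0, 35], "yaw": 0, "hand": 0}
    - {"delta_pos": [0, 0, 35], "yaw": 0, "hand": 0}
    - {"delta_pos": [0, 0, 35], "yaw": 0, "hand": 0}
    - {"delta_pos": [0, -20, 15], "yaw": 0, "hand": 0}

```text
clock: 15.92
eef_pos: [528.9, 230.1, 205.0]
eef_rot: [3.136, -0.002, 1.67]
wrist_force: [0.6, 0.1, -0.0]
finger_gap: 0.6
```

Request:
drive_tool:
  steps:
    - {"delta_pos": [0, -35, 0], "yaw": 0, "hand": 0}
    - {"delta_pos": [0, -35, 0], "yaw": 0, "hand": 0}
    - {"delta_pos": [0, -35, 0], "yaw": 0, "hand": 0}
    - {"delta_pos": [0, -35, 0], "yaw": 0, "hand": 0}
    - {"delta_pos": [0, -20, 0], "yaw": 0, "hand": 0}

```text
clock: 16.33
eef_pos: [527.8, 65.1, 200.3]
eef_rot: [3.141, 0.0, 1.666]
wrist_force: [-0.4, 0.7, 0.7]
finger_gap: 0.6
```

Request:
drive_tool:
  steps:
    - {"delta_pos": [0, -35, 0], "yaw": 0, "hand": 0}
    - {"delta_pos": [0, -35, 0], "yaw": 0, "hand": 0}
    - {"delta_pos": [0, -20, 0], "yaw": 0, "hand": 0}
    - {"delta_pos": [0, 0, 0], "yaw": 0, "hand": 0}

```text
clock: 16.67
eef_pos: [528.0, -25.3, 200.2]
eef_rot: [3.141, 0.0, 1.664]
wrist_force: [0.5, 0.3, -0.5]
finger_gap: 0.2
```

```bash
python3 - <<'E'
from h import *
from cell import manip
print(manip.read_state()["eef_pos"],manip.read_state()["clock"])
c=manip.camera("top"); np.savez("t12.npz",**c);cv2.imwrite("pics/t12.png",cv2.resize(c["frame"][120:250,130:530,::-1],None,fx=2,fy=2,interpolation=cv2.INTER_NEAREST))
P=pts(c);z=P[...,2];b=np.zeros(z.shape,bool); b[150:240,200:330]=1
m=(b&(z>98)&(z<135)).astype(np.uint8);nn,l,s,_=cv2.connectedComponentsWithStats(m)
for i in range(1,nn):
    if s[i,4]>40:
        v,u=np.nonzero(l==i);q=np.array([onz(c,a,d,118)[:2] for a,d in zip(u,v)],np.float32);r=cv2.minAreaRect(q);print(s[i],r,np.round(cv2.boxPoints(r)).tolist())
c=manip.camera("scene");cv2.imwrite("pics/s12.png",cv2.resize(c["frame"][130:330,200:450,::-1],None,fx=3,fy=3))
E
```

```text
[527.95271487 -25.28562512 200.17830302] 16.6667
[ 209  168   40   56 1859] ((519.061279296875, 331.5696105957031), (171.39137268066406, 118.22149658203125), 5.637208938598633) [[428.0, 382.0], [440.0, 264.0], [610.0, 281.0], [599.0, 399.0]]
```

View pics/t12.png

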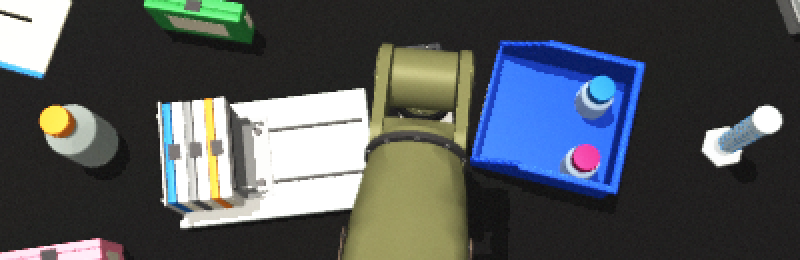

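View pics/s12.png

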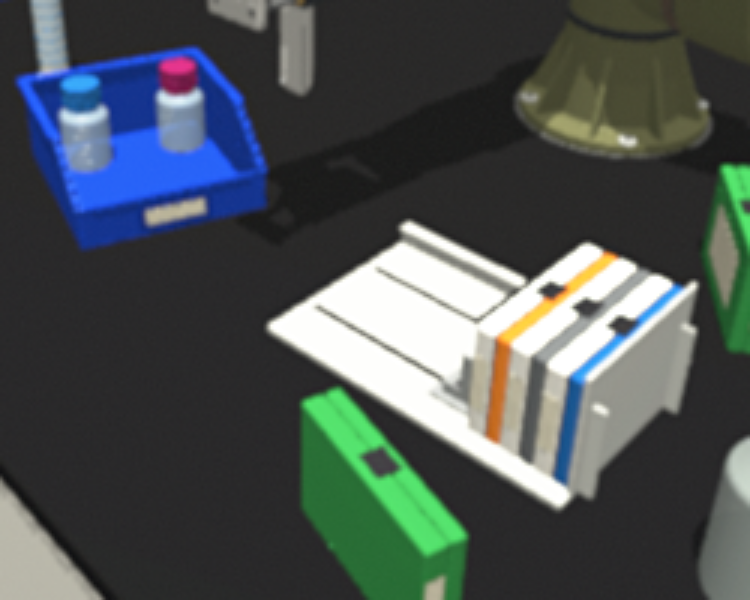

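The three boxes and the stop form one block 118 mm long (80 mm before, plus box and stop), with the long side and yaw unchanged. The bottles and cylinder are where they were, so I'll hand in.

```bash
python3 -c "
from cell import manip
print(manip.sign_off())"
```

```text
the job is handed in; nothing more can be done
None
```

The orange-lid box is standing upright on its hinge edge in the file, latch up. The stop is pushed up so the three boxes stand tight, and I handed the job in at about 17 s.

- **Box:** I tipped it upright about its hinge edge between the fingers. After gripping and carrying it over, I set it on the file floor with about 6 N contact force and let go about 30 mm from the grey-lid box. At release its latch was within about 1 mm of the row's line.
- **Stop:** I pushed it from the middle of its back with closed fingers until it would not move further, with the force rising from 10 to 16 N. I then backed the arm well clear.
- **Last checks:**
  - The row plus stop measured 118 mm long from above, against 80 mm for the row alone before. That is about 2 mm short of 80 + 34 + 6 mm, within measuring error.
  - The row's yaw was unchanged at 5.64°, and no gaps showed in the pictures.
  - By eye, the bottles and the cylinder had not moved.

None of the checks failed. I did not read the stop joint directly, so its position is inferred from the pictures and from where the tool stopped.

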